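# Rock a tight adapter plug out of its test socket

### The job

The green adapter plug is stuck tight in its test socket, gripped by a stiff catch at each end. Take it by the black stem and work it loose by rocking it lengthwise: lever one end up until its catch gives way while the other end stays seated, let that end back down, then lever the other end up the same way. Once both ends are free, lift it straight up and finish still holding it in the gripper, level, just clear of the socket and over it; do not disturb the tin, the board and the tweezers lying around.

Things in the scene. Friction and masses are not known exactly. Their poses are not given: they have to be found in the camera images.
- plug: the adapter plug (0.2 kg): green body 24 (x) x 80 (y) x 20 high with bevelled ends, and on its top a black upright stem 18 (x) x 30 (y), from 22 to 70 above the underside, to be gripped across either width. Origin: centre of the underside; z up, y along its length.
- plug_grip (a point): point on the axis of the plug's black stem, 55 mm above its underside, where to grip
- plug_end_left (a point): lower edge of the plug's +y end, at (0, 40, 0) mm in the plug's frame
- plug_end_right (a point): lower edge of the plug's -y end, at (0, -40, 0) mm in the plug's frame
- socket: the test socket, fixed to the bench: aluminium base 60 (x) x 150 (y) x 10, a pocket rimmed by black walls 8 high (18 above the bench), and at each end a catch under a small bridge, top 35 above the bench. Origin: centre of its underside on the bench; y along its length, same direction as the seated plug's.
- socket_floor (a point): centre of the pocket's floor, 10 mm above the bench, axes as the socket's. The seated plug's underside rests on it. The pocket is 8 deep with 1 play at each end and 1.5 at each side, so the plug can tilt about 0.15 rad lengthwise in it, pivoting on the lower edge of the end that stays down
- catch_left (a joint): orange catch at the socket's +y end; metres it has slid outward, 0 (closed) to 0.011. Its roller overhangs the plug's bevelled shoulder; lifting that end of the plug by 8 mm drives it out 0.005 to 0.007 against about 6 N of dry friction, after which that end is free; it stays where it is pushed.
- catch_right (a joint): blue catch at the socket's -y end, same in every way. When one end of the plug is levered up, the catch of the seated end is pushed out a little (about 1 to 2.5 mm) too, but keeps hold
- solder_tin: bystander: small white tin, 43 mm across, 36 high; origin centre of underside
- small_board: bystander: small green circuit board, 50 x 70 x 10 mm; origin centre of underside
- tweezers: bystander: pale tweezers, 17 x 126 x 8 mm, lying flat; origin centre of underside
Mind the look-alikes: they are no part of the job. What is shaped like the plug but purple is not meant.

How it is judged:
On the way, in this order (a step that is already met when the one before it is completed fails the run):
1. one end of the plug is levered up at least 7 mm while the other stays within 4 mm of the pocket floor, and its catch gives way (((z of plug_end_left in the frame of socket_floor above 0.007 m and z of plug_end_right in the frame of socket_floor below 0.004 m and value of joint catch_left above 0.0038 m) or (z of plug_end_right in the frame of socket_floor above 0.007 m and z of plug_end_left in the frame of socket_floor below 0.004 m and value of joint catch_right above 0.0038 m))), for 0.2 s.
2. that end is back within 4 mm of the floor and the other end is levered up at least 7 mm, both catches out (((z of plug_end_right in the frame of socket_floor above 0.007 m and z of plug_end_left in the frame of socket_floor below 0.004 m and value of joint each of catch_left, catch_right above 0.0038 m) or (z of plug_end_left in the frame of socket_floor above 0.007 m and z of plug_end_right in the frame of socket_floor below 0.004 m and value of joint each of catch_left, catch_right above 0.0038 m))), for 0.2 s.
At the end, for the whole second after the job is handed in: The plug hangs in the gripper, out of the pocket: underside 15 to 100 mm above the pocket floor, within 40 mm sideways of the socket's middle, level within 0.2 rad, still, touching the fingers and neither the socket nor any bystander; tin, board and tweezers within 30 mm of where they stood (z of plug in the frame of socket_floor between 0.015 and 0.1 m and horizontal distance between plug and socket_floor below 0.04 m and angle between plug's own z axis and vertical below 0.2 rad and contact force between plug and socket below 0.05 N and contact force between plug and the fingers above 1 N and linear speed of plug below 0.02 m/s and contact force between plug and solder_tin below 0.05 N and contact force between plug and small_board below 0.05 N and contact force between plug and tweezers below 0.05 N and distance of each of solder_tin, small_board, tweezers from where it was at the start of the episode below 0.03 m); the arm keeps its last pose, push and grip.
It fails at once if the solder tin is knocked away (moved more than 30 mm) (distance of solder_tin from where it was at the start of the episode above 0.03 m).
It fails at once if the small board is knocked away (moved more than 30 mm) (distance of small_board from where it was at the start of the episode above 0.03 m).
It fails at once if the tweezers is knocked away (moved more than 30 mm) (distance of tweezers from where it was at the start of the episode above 0.03 m).
It also fails if it takes over 38 s, if anything falls off the work surface, if the arm or the gripper's body presses on something with over 40 N, if the wrist force passes 120 N, or if a joint passes its speed limit or range.

### The arm

A 6-joint arm with a two-finger parallel gripper is mounted at the origin on a cart in front of the work surface, level with it; the furniture and walls round the work are solid. World frame = base frame: x ahead of the robot, y to its left, z up, the work surface at z = 0. Lengths are in m, angles in rad, forces in N, time in s.
With the tool pointing down it reaches from about 0.35 to 0.775 m from the base axis. Payload 5.5 kg.
Tool frame: the origin (TCP) lies at the very end of the fingers, on their centre line; the grasp point (between the pads) lies 19 mm behind it; x points along the fingers, y is the direction in which the jaws open and shut, and the axes are right-handed (so a half turn about x gives the same grasp; the last joint's range is limited). The gripper opens to 85 mm and grips with 20 to 120 N. Pads are 22 mm wide; open, the fingers measure 114 mm over their backs; the gripper's body (76 mm by 85 mm) begins 54 mm behind the grasp point. The pads swing forward as they close: fully open they stand 13 mm farther back than shut.
Start: joints at [0.998, 0.313, 0.046, 1.304, 0, 1.431], TCP at [0.241, 0.522, 0.231] pointing down, gripper open.
Joint ranges: [-2.76, 2.76], [-0.86, 1.69], [-1.03, 1.26], [-2.2, 2.34], [-1.47, 1.5], [-3.14, 3.14]. Speed limits (rad/s): [2.57, 2.57, 3.14, 3.14, 3.14, 3.14].

### API

Orientations are given as a unit quaternion [w, x, y, z].
In Python, from workcell import env gives the robot as it stands.
- The arm moves only by the tool drive_tool, never from a script. Its argument "plan" is a list that holds one entry, the list of rows, each a list of 7 numbers: the shift along the tool's x, y, z in cm, then the turn, a rotation vector about the tool's x, y, z in degrees, then the opening, from 0 (shut) to 1 (fully open). In form: [[[tx, ty, tz, wx, wy, wz, fingers], ...]]. A call has exactly 5 rows; each row shifts and turns the commanded pose from where the row before left it, along the tool's axes as they then stand; what a row does not reach is not made up. A row lasts 1/12 s, in which the tool goes at most 41.7 mm and 7.16 degrees, less where a joint would pass 70% of its speed; a pose out of reach is approached as far as the arm can. A call with a gripper value outside its range is refused whole. The fingers move at their own pace and stop on an object; "squeeze" is the grip in N (left out, the last holds). Time passes only in rows, so rows that do not move let the fingers close, or fill a call up. It gives the time, the measured TCP pose, the force and the opening at its end, in the units of the state.
- env.get_state(): the state, without advancing time (a new reading comes with each control period).
- env.read_camera(name): name is "scene" or "side" or "wrist"; returns the picture (400x640x3 uint8, red, green, blue); there is no depth.
- env.camera_model(name): a dict with "camera_matrix" (3x3 intrinsics, pixels), "camera_from_world" (4x4, takes a point from world to camera coordinates); the wrist camera has in their place "T_tool_cam" (4x4, takes a point from camera to tool coordinates, whose origin is the TCP and whose axes are the tool frame's). Camera axes: x right, y down, z forward; pixel columns grow to the right and rows downward; lengths in m; the calibration is good to about 2 mm. A picture is of the moment at which its call begins: read the wrist's pose just before it. camera_model takes no time and is no camera call.
- env.hand_in(): hands the job in, once; it reports no verdict.
The state is a dict: "clock": time; "joint_pos": joint angles; "qvel": joint speeds; "tau": joint torques, N m; "tcp_pos": TCP position; "orientation": TCP orientation; "wrist_force": force on the tool from outside, world axes, zero at the start; "ft_torque": the same for the moment, N m; "finger_gap": finger opening in m.
Only numpy, scipy, OpenCV 4.12 (cv2) and the standard library are available. Lean on these libraries where they do the work, as an engineer would, in place of code of your own. Each camera call takes 0.05 s, during which the arm holds its last target.

## Working session

There is one attempt and no reset: what is moved stays moved. The work goes in short steps, Python scripts to look and compute and a tool call to move; the robot and the scene stay as the last step left them, time stands still between calls to the robot, and variables do not carry over. Pictures are saved under pics/ and viewed, and the job is handed in when it is done.

Besides the shell and the picture viewer there is one more tool, called by a JSON object that holds its "name" and its "arguments", one argument or row to a line. drive_tool: Moves the arm, as the interface text tells. Its arguments: {"type":"object","properties":{"plan":{"type":"array","items":{"type":"array","items":{"type":"array","items":{"type":"number"}}}},"squeeze":{"type":"number"}},"required":["plan"]}

```bash
ls; mkdir -p pics; python3 - <<'E'
from workcell import env
import cv2,numpy as np
s=env.get_state()
for k,v in s.items(): print(k,np.round(v,4))
for n in ["scene","side","wrist"]:
    im=env.read_camera(n); cv2.imwrite(f"pics/{n}0.png",im[:,:,::-1])
    m=env.camera_model(n)
    for k,v in m.items(): print(n,k,np.round(v,4).tolist())
E
```

```text
pics
clock 0.0
joint_pos [ 0.9984  0.314   0.045   1.3036 -0.      1.4312]
qvel [-0.0003  0.0007 -0.0013  0.0012  0.0004 -0.001 ]
tau [ 3.40000e-03 -4.80626e+01  2.98534e+01  1.93000e-02 -0.00000e+00
 -0.00000e+00]
tcp_pos [0.2409 0.5216 0.2304]
orientation [ 0.6904  0.1512  0.6908 -0.1524]
wrist_force [ 0.1097  0.0386 -0.7456]
ft_torque [-0.0146  0.0161  0.0085]
finger_gap 0.0855
scene camera_matrix [[441.4137, 0.0, 317.5691], [0.0, 441.4137, 204.1646], [0.0, 0.0, 1.0]]
scene camera_from_world [[-0.6572, -0.7534, 0.0215, 0.2925], [-0.5464, 0.4566, -0.7021, 0.3845], [0.5192, -0.4731, -0.7118, 0.6372], [0.0, 0.0, 0.0, 1.0]]
side camera_matrix [[423.5828, 0.0, 321.8986], [0.0, 423.5828, 197.4528], [0.0, 0.0, 1.0]]
side camera_from_world [[-0.9898, -0.1411, -0.0206, 0.5517], [-0.0681, 0.5947, -0.801, 0.1275], [0.1253, -0.7914, -0.5983, 0.7959], [0.0, 0.0, 0.0, 1.0]]
wrist camera_matrix [[342.5779, 0.0, 319.6419], [0.0, 342.5779, 204.8357], [0.0, 0.0, 1.0]]
wrist T_tool_cam [[-0.0003, -0.2764, 0.961, -0.1404], [1.0, -0.0001, 0.0003, -0.0005], [0.0, 0.961, 0.2764, -0.0705], [0.0, 0.0, 0.0, 1.0]]
```

View pics/scene0.png

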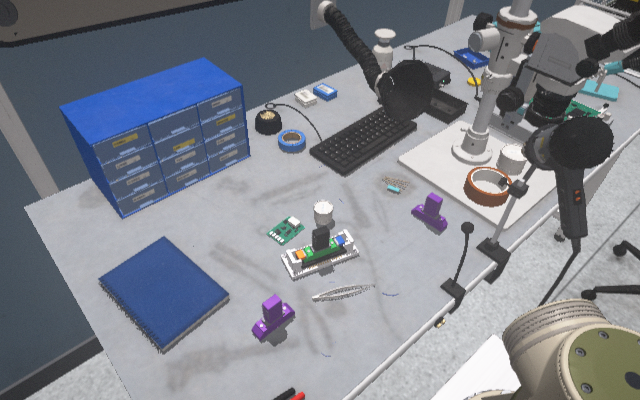

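View pics/side0.png

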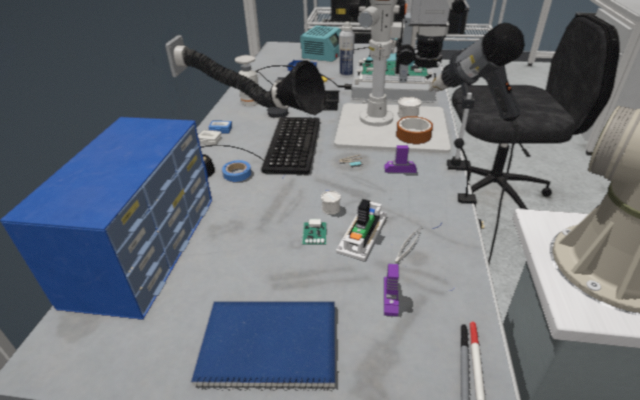

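View pics/wrist0.png

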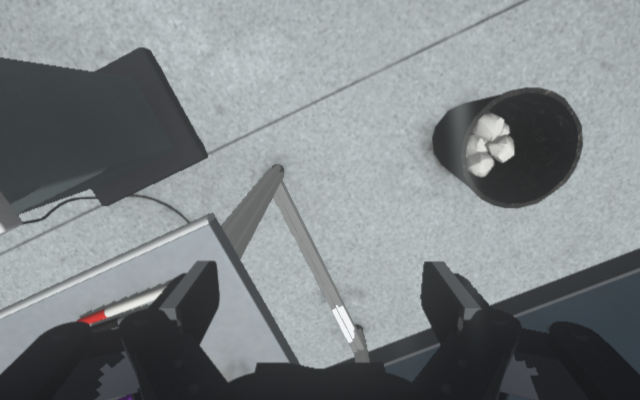

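Candidates in the scene picture: purple plugs at (273,318) and (430,212), and the green plug seated in the aluminium socket at (320,248). Only the green one fits. I'll confirm it with enlarged crops.

```bash
cat > h.py <<'E'
import numpy as np,cv2
from workcell import env
from scipy.spatial.transform import Rotation as R
def cam(n):
    m=env.camera_model(n);K=np.array(m["camera_matrix"])
    if n!="wrist": T=np.linalg.inv(np.array(m["camera_from_world"]))
    else:
        s=env.get_state();q=s["orientation"];W=np.eye(4);W[:3,:3]=R.from_quat([q[1],q[2],q[3],q[0]]).as_matrix();W[:3,3]=s["tcp_pos"];T=W@np.array(m["T_tool_cam"])
    return K,T
def ray(c,uv):
    K,T=c;d=T[:3,:3]@np.linalg.solve(K,[uv[0],uv[1],1.]);return T[:3,3],d/np.linalg.norm(d)
def onz(c,uv,z):
    o,d=ray(c,uv);return o+d*(z-o[2])/d[2]
def tri(c1,u1,c2,u2):
    o1,d1=ray(c1,u1);o2,d2=ray(c2,u2)
    A=np.stack([d1,-d2],1);t=np.linalg.lstsq(A,o2-o1,rcond=None)[0]
    p,q=o1+t[0]*d1,o2+t[1]*d2;return (p+q)/2,np.linalg.norm(p-q)
def proj(c,p):
    K,T=c;x=np.linalg.inv(T)@np.r_[p,1];u=K@x[:3];return u[:2]/u[2]
E
python3 - <<'E'
import cv2
a=cv2.imread('pics/scene0.png')[195:315,255:395];b=cv2.imread('pics/side0.png')[180:270,290:430]
cv2.imwrite('pics/c_scene.png',cv2.resize(a,None,fx=5,fy=5,interpolation=cv2.INTER_CUBIC))
cv2.imwrite('pics/c_side.png',cv2.resize(b,None,fx=5,fy=5,interpolation=cv2.INTER_CUBIC))
E
```

```text
(no output)
```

View pics/c_scene.png

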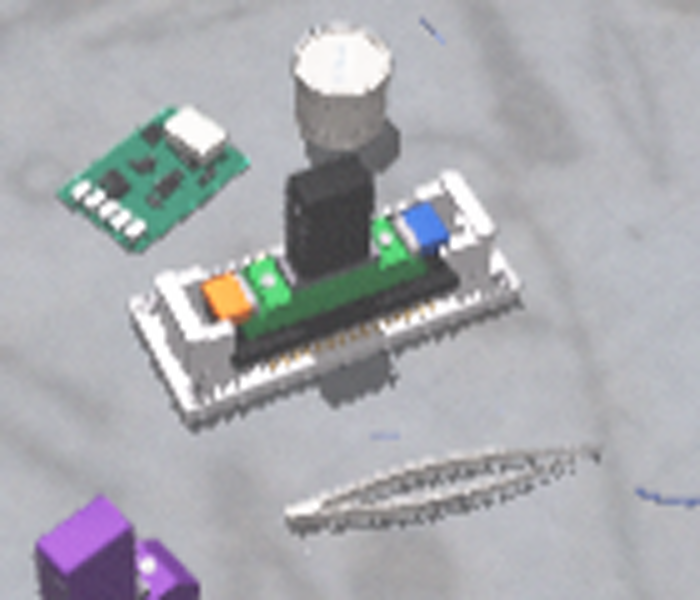

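View pics/c_side.png

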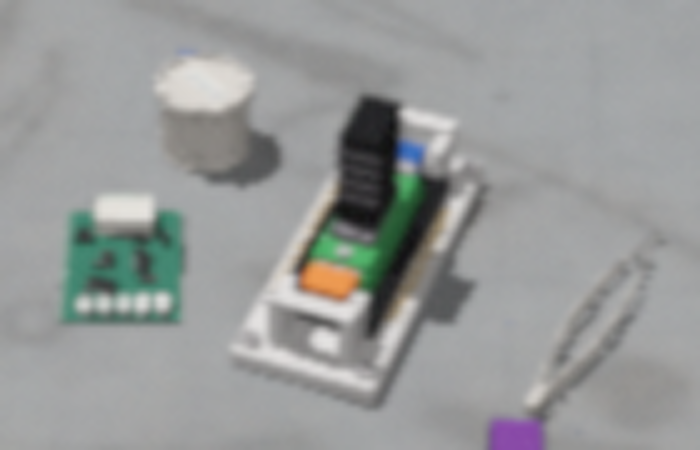

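The crop shows the green plug seated in its socket, orange catch at the left (scene ≈ (300,254)) and blue at the right (≈ (340,240)), with the black stem between. The purple ones stand free on the bench, so they're not the target. Measuring now.

```bash
python3 - <<'E'
from h import *
a=cam("scene");b=cam("side")
S=lambda x,y:(255+x/5-.4,195+y/5-.4);D=lambda x,y:(290+x/5-.4,180+y/5-.4)
print("stemtop",tri(a,S(331,173),b,D(371,117)))
# colour centroids
for nm,lo,hi in [("orange",(8,150,150),(20,255,255)),("blue",(105,150,100),(120,255,255))]:
    u=[]
    for n,(x0,y0,x1,y1) in [("scene",(255,195,395,315)),("side",(325,180,400,240))]:
        h=cv2.cvtColor(cv2.imread(f"pics/{n}0.png"),cv2.COLOR_BGR2HSV)[y0:y1,x0:x1]
        m=cv2.inRange(h,lo,hi);k,l,st,c=cv2.connectedComponentsWithStats(m);i=1+np.argmax(st[1:,4]);u.append(c[i]+[x0,y0]);print(nm,n,st[i],u[-1])
    print(nm,tri(a,u[0],b,u[1]))
for nm,p,z in [("FL",S(193,418),.01),("FR",S(522,290),.01),("BL",S(131,297),.01),("FL0",S(195,428),0),("FR0",S(522,303),0)]: print("scene",nm,onz(a,p,z))
for nm,p,z in [("FL",D(235,346),.01),("FR",D(372,396),.01),("BR",D(487,176),.01)]: print("side",nm,onz(b,p,z))
for nm,p,q in [("tin",S(343,62),D(205,85)),("board",S(155,180),D(125,265))]: print(nm,tri(a,p,b,q))
print("tweez",onz(a,S(300,518),.006),onz(a,S(600,452),.006))
E
```

```text
stemtop (array([ 0.47841195, -0.03486644,  0.08127088]), np.float64(0.004366961848025013))
orange scene [41 55  9  9 54] [299.68518519 254.09259259]
orange side [26 53 10  6 39] [354.84615385 235.79487179]
orange (array([0.49065521, 0.00781988, 0.0299588 ]), np.float64(0.0016713983270869094))
blue scene [81 41  8  8 38] [339.84210526 239.5       ]
blue side [45 29  4  3  8] [371.5 210. ]
blue (array([ 0.46301598, -0.07403191,  0.03439778]), np.float64(0.0048120830783566736))
scene FL [0.46636308 0.0441739  0.01      ]
scene FR [ 0.42883839 -0.09744038  0.01      ]
scene BL [0.52841986 0.02628406 0.01      ]
scene FL0 [0.46778689 0.04225495 0.        ]
scene FR0 [ 0.42907817 -0.09892404  0.        ]
side FL [0.52390714 0.02885629 0.01      ]
side FR [0.46884906 0.04987454 0.01      ]
side BR [ 0.42798642 -0.08892788  0.01      ]
tin (array([ 0.55378676, -0.1099104 ,  0.03434823]), np.float64(0.0028883125266464405))
board (array([ 0.57658422, -0.02358944,  0.0016719 ]), np.float64(0.0015490229527474907))
tweez [0.40767443 0.0402431  0.006     ] [ 0.35530007 -0.06704711  0.006     ]
```

```bash
cat >> h.py <<'E'
def toolR(s=None):
    s=s or env.get_state();q=s["orientation"];return R.from_quat([q[1],q[2],q[3],q[0]]).as_matrix()
def target(yaw,flip=False):
    # tool x down, tool y along socket +y (or -y if flip); yaw deg of socket about world z
    a=np.radians(yaw);u=np.array([-np.sin(a),np.cos(a),0]);u=-u if flip else u
    x=np.array([0,0,-1.]);return np.stack([x,u,np.cross(x,u)],1)
def delta(p,Rt):
    s=env.get_state();R0=toolR(s)
    return R0.T@(np.array(p)-s["tcp_pos"])*100, np.degrees(R.from_matrix(R0.T@Rt).as_rotvec())
E
python3 - <<'E'
from h import *
print(np.round(toolR(),3))
for f in (0,1):print(delta([.478,-.035,.19],target(-16,f)))
E
```

```text
[[-0.001  0.419  0.908]
 [-0.001  0.908 -0.419]
 [-1.    -0.001 -0.   ]]
(array([  4.10956825, -40.5892384 ,  44.86443018]), array([-8.79547758, -0.01551204,  0.0768794 ]))
(array([  4.10956825, -40.5892384 ,  44.86443018]), array([1.71204483e+02, 1.15087082e-01, 2.32212442e-02]))
```

{"name": "drive_tool", "arguments": {
  "plan": [
    [[0.25, -2.7, 3, 0, 0, 0, 1], [0.25, -2.7, 3, 0, 0, 0, 1], [0.25, -2.7, 3, 0, 0, 0, 1], [0.25, -2.7, 3, 0, 0, 0, 1], [0.25, -2.7, 3, 0, 0, 0, 1]]
  ]
}}

```text
clock: 0.57
tcp_pos: [0.3207, 0.3348, 0.2184]
orientation: [0.691, 0.151, 0.691, -0.152]
wrist_force: [0.0, -0.2, -0.1]
finger_gap: 0.0854
```

{"name": "drive_tool", "arguments": {
  "plan": [
    [[0.25, -2.7, 3, 0, 0, 0, 1], [0.25, -2.7, 3, 0, 0, 0, 1], [0.25, -2.7, 3, 0, 0, 0, 1], [0.25, -2.7, 3, 0, 0, 0, 1], [0.25, -2.7, 3, 0, 0, 0, 1]]
  ]
}}

```text
clock: 0.98
tcp_pos: [0.4004, 0.1492, 0.2062]
orientation: [0.691, 0.152, 0.691, -0.152]
wrist_force: [1.2, 0.4, 0.5]
finger_gap: 0.0853
```

{"name": "drive_tool", "arguments": {
  "plan": [
    [[0.25, -2.7, 3, 0, 0, 0, 1], [0.25, -2.7, 3, 0, 0, 0, 1], [0.25, -2.7, 3, 0, 0, 0, 1], [0.25, -2.7, 3, 0, 0, 0, 1], [0.25, -2.7, 3, 0, 0, 0, 1]]
  ]
}}

```text
clock: 1.4
tcp_pos: [0.48, -0.0364, 0.1936]
orientation: [0.691, 0.152, 0.691, -0.152]
wrist_force: [1.6, 0.5, -0.1]
finger_gap: 0.0854
```

{"name": "drive_tool", "arguments": {
  "plan": [
    [[0, 0, 0, -4, 0, 0, 1], [0, 0, 0, -4.5, 0, 0, 1], [0, 0, 0, 0, 0, 0, 1], [0, 0, 0, 0, 0, 0, 1], [0, 0, 0, 0, 0, 0, 1]]
  ]
}}

```text
clock: 1.82
tcp_pos: [0.4796, -0.034, 0.1937]
orientation: [0.7, 0.101, 0.7, -0.101]
wrist_force: [0.2, 0.5, -0.4]
finger_gap: 0.0855
```

```bash
python3 - <<'E'
from h import *
s=env.get_state();print(s["clock"],s["tcp_pos"],s["joint_pos"])
print(delta([.478,-.035,.19],target(-16)))
c=cam("wrist");np.savez("w1.npz",K=c[0],T=c[1])
cv2.imwrite("pics/wrist1.png",env.read_camera("wrist")[:,:,::-1])
E
```

```text
1.8167 [ 0.47960747 -0.034006    0.19369502] [-2.38037416e-01  1.47757822e-01 -2.60775736e-01  1.16253403e+00
  1.40987667e-04  4.76775467e-02]
(array([ 0.3695194 , -0.14072303, -0.12611236]), array([-0.3702626 , -0.01588565, -0.00737947]))
```

View pics/wrist1.png

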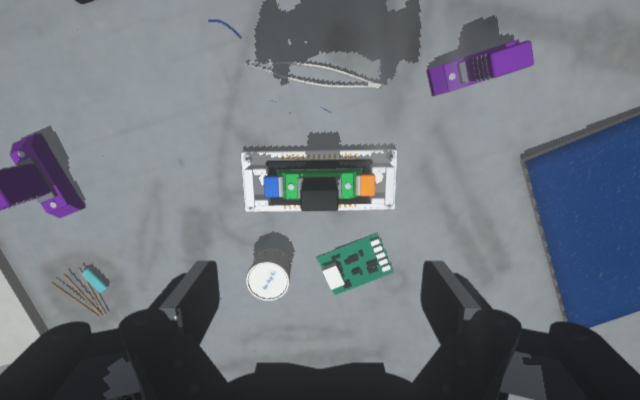

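The wrist view shows the socket centred near (320,182), with blue at (272,187), orange at (367,185), the tin at (268,282) and the board at (355,265). Next I'll refine position and yaw.

```bash
python3 - <<'E'
from h import *
im=cv2.imread('pics/wrist1.png')
cv2.imwrite('pics/c_w1.png',cv2.resize(im[135:225,230:410],None,fx=4.4,fy=4.4,interpolation=cv2.INTER_CUBIC))
d=np.load('w1.npz');c=(d['K'],d['T'])
h=cv2.cvtColor(im,cv2.COLOR_BGR2HSV)
P={}
for nm,lo,hi in [("orange",(8,150,150),(20,255,255)),("blue",(105,150,100),(120,255,255)),("green",(50,120,60),(75,255,255))]:
    m=cv2.inRange(h,lo,hi);m[:135]=0;m[225:]=0;m[:,:230]=0;m[:,410:]=0
    k,l,st,cc=cv2.connectedComponentsWithStats(m)
    for i in range(1,k):
        if st[i,4]>15: print(nm,st[i],cc[i],onz(c,cc[i],.03))
    i=1+np.argmax(st[1:,4]);P[nm]=onz(c,cc[i],.03)
v=P["orange"]-P["blue"];print("mid",(P["orange"]+P["blue"])/2,"yaw",np.degrees(np.arctan2(-v[0],v[1])),np.linalg.norm(v))
E
```

```text
orange [361 175  14  21 283] [367.2614841  185.12720848] [0.49005201 0.00772235 0.03      ]
blue [265 176  14  22 272] [271.13602941 186.64705882] [ 0.46676101 -0.0765382   0.03      ]
green [281 171  76  29 757] [318.90356671 182.98943197] [ 0.47575467 -0.03388159  0.03      ]
mid [ 0.47840651 -0.03440793  0.03      ] yaw -15.451672903009127 0.08742031610635273
```

View pics/c_w1.png

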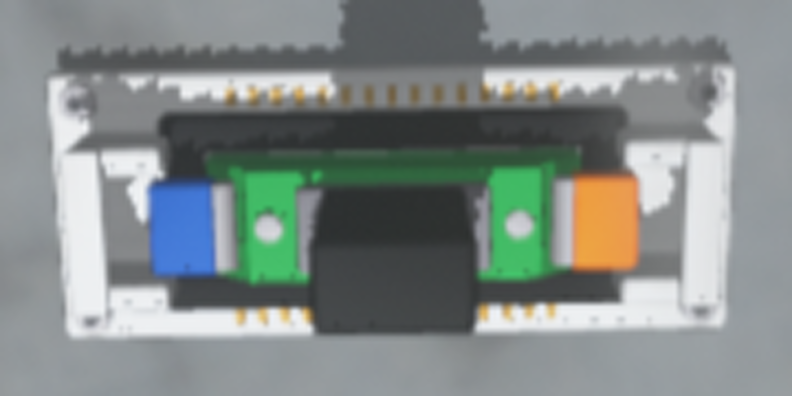

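```bash
python3 - <<'E'
from h import *
d=np.load('w1.npz');c=(d['K'],d['T'])
C=lambda x,y:(230+x/4.4-.4,135+y/4.4-.4)
st=onz(c,C(394,287),.080);print("stem",st, [onz(c,C(*p),.08) for p in [(315,243),(475,243),(475,331),(315,333)]])
k=[onz(c,C(*p),.01) for p in [(50,72),(734,66),(724,326),(70,335)]]
print(np.round(k,4),"mid",np.mean(k,0))
for i,j in[(0,1),(3,2)]:
    v=k[j]-k[i];print(np.linalg.norm(v),np.degrees(np.arctan2(-v[0],v[1])))
print(np.linalg.norm(k[3]-k[0]))
print(delta([.478,-.0345,.046],target(-15.4)))
E
```

```text
stem [ 0.47798188 -0.03426162  0.08      ] [array([ 0.46654487, -0.04516321,  0.08      ]), array([ 0.47436212, -0.0185678 ,  0.08      ]), array([ 0.4897116 , -0.02283768,  0.08      ]), array([ 0.48211359, -0.04999004,  0.08      ])]
[[ 0.4297 -0.0969  0.01  ]
 [ 0.4697  0.0439  0.01  ]
 [ 0.5258  0.0288  0.01  ]
 [ 0.4864 -0.1127  0.01  ]] mid [ 0.47790472 -0.03422106  0.01      ]
0.1463556924801719 -15.87635183601375
0.1469511388104283 -15.557841260664658
0.05887163738470505
(array([14.78024433, -0.1101509 , -0.13985167]), array([-0.93055742, -0.0020652 , -0.00773027]))
```

{"name": "drive_tool", "arguments": {
  "plan": [
    [[1.5, -0.1, -0.15, -0.7, 0, 0, 1], [3, 0, 0, 0, 0, 0, 1], [3, 0, 0, 0, 0, 0, 1], [2.5, 0, 0, 0, 0, 0, 1], [0, 0, 0, 0, 0, 0, 1]]
  ]
}}

```text
clock: 2.28
tcp_pos: [0.4744, -0.0334, 0.0896]
orientation: [0.698, 0.096, 0.703, -0.096]
wrist_force: [-0.8, 0.4, -0.0]
finger_gap: 0.0857
```

```bash
python3 - <<'E'
from h import *
s=env.get_state();print(s["tcp_pos"],delta([.478,-.0343,.046],target(-15.6)))
c=cam("wrist");np.savez("w2.npz",K=c[0],T=c[1])
cv2.imwrite("pics/wrist2.png",env.read_camera("wrist")[:,:,::-1])
E
```

```text
[ 0.47436633 -0.0333723   0.08956336] (array([4.35320863, 0.00906862, 0.40962876]), array([ 0.01732479, -0.45650257,  0.01082464]))
```

View pics/wrist2.png

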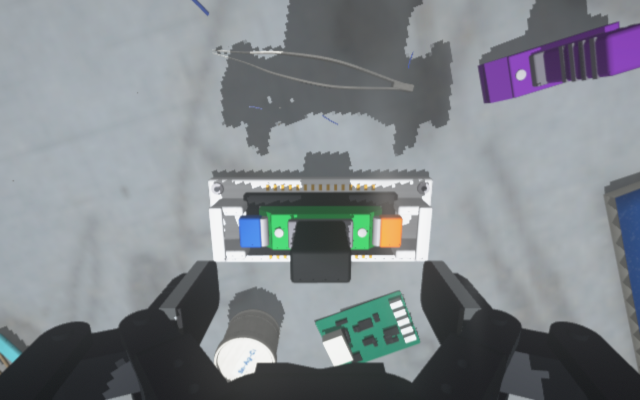

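The stem top is at about (321,265), midway between the fingertips (217 and 424). The catches at (250,232) and (390,232) are still closed. I'll check that the arm has settled, then go down.

{"name": "drive_tool", "arguments": {
  "plan": [
    [[1, 0, 0.1, 0, 0, 0, 1], [1, 0, 0, 0, 0, 0, 1], [1, 0, 0, 0, 0, 0, 1], [0, 0, 0, 0, 0, 0, 1], [0, 0, 0, 0, 0, 0, 1]]
  ]
}}

```text
clock: 2.75
tcp_pos: [0.4788, -0.0351, 0.0635]
orientation: [0.7, 0.096, 0.701, -0.096]
wrist_force: [0.5, 1.0, 0.4]
finger_gap: 0.0853
```

```bash
python3 - <<'E'
from h import *
s=env.get_state();print(s["tcp_pos"],delta([.478,-.0343,.046],target(-15.6)),s["qvel"])
E
```

```text
[ 0.47877448 -0.03508239  0.06352563] (array([ 1.75264323,  0.05445939, -0.09420031]), array([ 0.00156248, -0.04686327, -0.0023712 ])) [-5.68167046e-04 -1.08544753e-02  1.50349276e-02  6.90137552e-03
  4.89568431e-05 -2.93755319e-04]
```

{"name": "drive_tool", "arguments": {
  "plan": [
    [[0.6, 0.05, -0.1, 0, 0, 0, 1], [0.6, 0, 0, 0, 0, 0, 1], [0.55, 0, 0, 0, 0, 0, 1], [0, 0, 0, 0, 0, 0, 1], [0, 0, 0, 0, 0, 0, 1]]
  ]
}}

```text
clock: 3.17
tcp_pos: [0.4778, -0.0343, 0.0458]
orientation: [0.7, 0.096, 0.701, -0.096]
wrist_force: [0.3, 0.5, -0.0]
finger_gap: 0.085
```

{"name": "drive_tool", "arguments": {
  "plan": [
    [[0, 0, 0, 0, 0, 0, 0.3], [0, 0, 0, 0, 0, 0, 0.2], [0, 0, 0, 0, 0, 0, 0], [0, 0, 0, 0, 0, 0, 0], [0, 0, 0, 0, 0, 0, 0]]
  ],
  "squeeze": 80
}}

```text
clock: 3.58
tcp_pos: [0.4787, -0.0344, 0.0467]
orientation: [0.701, 0.096, 0.7, -0.096]
wrist_force: [0.3, 1.2, -2.3]
finger_gap: 0.0288
```

{"name": "drive_tool", "arguments": {
  "plan": [
    [[0, 0, 0, 0, 0, 0, 0], [0, 0, 0, 0, 0, 0, 0], [0, 0, 0, 0, 0, 0, 0], [0, 0, 0, 0, 0, 0, 0], [0, 0, 0, 0, 0, 0, 0]]
  ],
  "squeeze": 80
}}

```text
clock: 4.0
tcp_pos: [0.4787, -0.0344, 0.0467]
orientation: [0.701, 0.096, 0.7, -0.096]
wrist_force: [0.6, 2.6, 5.5]
finger_gap: 0.0292
```

```bash
python3 - <<'E'
from h import *
s=env.get_state();print(s["tcp_pos"],s["wrist_force"],s["ft_torque"],delta([.478,-.0343,.046],target(-15.6)))
c=cam("wrist");np.savez("w3.npz",K=c[0],T=c[1])
cv2.imwrite("pics/wrist3.png",env.read_camera("wrist")[:,:,::-1])
E
```

```text
[ 0.47873696 -0.03440198  0.04670822] [0.62020467 2.5800181  5.48604068] [ 0.25361282 -0.01137988  0.02598483] (array([ 0.07074266, -0.01000747, -0.07379875]), array([ 0.01165583,  0.05877597, -0.02142113]))
```

View pics/wrist3.png

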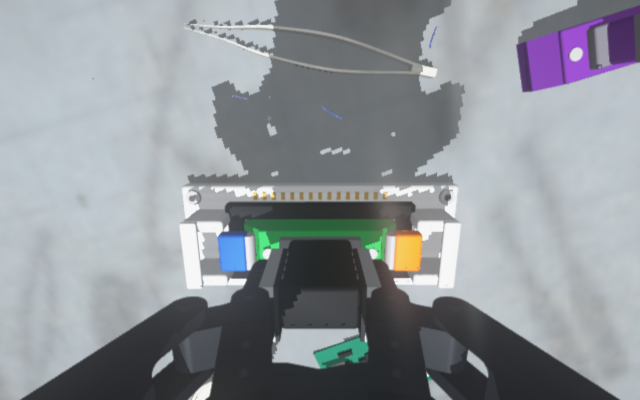

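Gripped: gap 29 mm, and the stem is between the pads at (320,265). Now I'll lever the left (orange) end up, pivoting on the right lower edge at tool (3.6, −4.0, 0) cm. That is about (−0.07, −0.063) cm of shift per degree about tool z.

{"name": "drive_tool", "arguments": {
  "plan": [
    [[-0.06, -0.06, 0, 0, 0, 1, 0], [-0.07, -0.06, 0, 0, 0, 1, 0], [-0.07, -0.06, 0, 0, 0, 1, 0], [-0.07, -0.06, 0, 0, 0, 1, 0], [0, 0, 0, 0, 0, 0, 0]]
  ],
  "squeeze": 110
}}

```text
clock: 4.47
tcp_pos: [0.478, -0.037, 0.0493]
orientation: [0.704, 0.122, 0.696, -0.071]
wrist_force: [1.2, 3.7, 4.5]
finger_gap: 0.0287
```

```bash
cat >> h.py <<'E'
def rep(tag=None,R0=target(-15.6),p0=np.array([.47874,-.0344,.0467])):
    # plug assumed rigid in gripper, tool pose p0,R0 when seated
    s=env.get_state();Rn=toolR(s)
    print(s["clock"],"F",np.round(s["wrist_force"],1),"M",np.round(s["ft_torque"],2),"gap",round(s["finger_gap"],4))
    for nm,y in (("left",.04),("right",-.04)):
        l=np.array([.0367,y,0]);print(nm,np.round(((s["tcp_pos"]+Rn@l)-(p0+R0@l))@np.stack([R0[:,1],R0[:,2],-R0[:,0]],1)*1000,1),"mm (y,x,z)")
    print("rot",np.round(np.degrees(R.from_matrix(R0.T@Rn).as_rotvec()),2))
    if tag:
        for n in ("wrist","side"):
            cv2.imwrite(f"pics/{n}_{tag}.png",env.read_camera(n)[:,:,::-1])
E
python3 - <<'E'
from h import *
rep()
E
```

```text
4.4667 F [1.2 3.7 4.5] M [ 0.4  -0.32  0.04] gap 0.0287
left [-0.1  0.1  5.6] mm (y,x,z)
right [ 0.1  0.  -0.2] mm (y,x,z)
rot [ 0.04 -0.05  4.17]
```

{"name": "drive_tool", "arguments": {
  "plan": [
    [[-0.07, -0.06, 0, 0, 0, 1, 0], [-0.07, -0.06, 0, 0, 0, 1, 0], [-0.05, -0.05, 0, 0, 0, 0.8, 0], [0, 0, 0, 0, 0, 0, 0], [0, 0, 0, 0, 0, 0, 0]]
  ]
}}

```text
clock: 4.88
tcp_pos: [0.4775, -0.0388, 0.051]
orientation: [0.705, 0.138, 0.693, -0.054]
wrist_force: [1.4, 2.4, 6.2]
finger_gap: 0.0287
```

```bash
python3 - <<'E'
from h import *
rep("L1")
w=cv2.imread("pics/wrist_L1.png")[170:330,160:480];s=cv2.imread("pics/side_L1.png")[160:270,280:440]
cv2.imwrite("pics/L1.png",np.vstack([cv2.resize(w,(640,320)),cv2.resize(s,(400,275),interpolation=cv2.INTER_CUBIC).copy() if 0 else cv2.copyMakeBorder(cv2.resize(s,(400,275)),0,0,0,240,0)]))
E
```

```text
4.8833 F [1.4 2.4 6.2] M [ 0.34 -0.33 -0.01] gap 0.0287
left [-0.5  0.   9.4] mm (y,x,z)
right [ 0.1 -0.  -0.2] mm (y,x,z)
rot [ 0.05 -0.05  6.92]
```

View pics/L1.png

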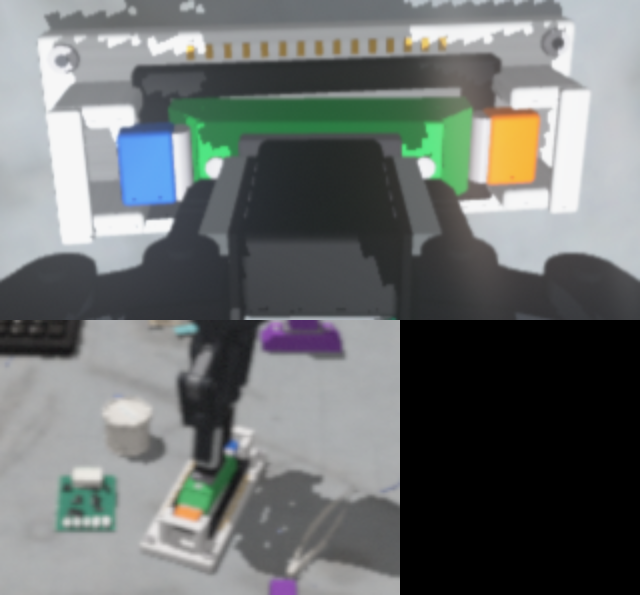

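The wrist view shows the left end raised and the orange catch moved outward, its outer edge now close to the bridge post (about (430,243) in the full picture). I'll measure the catch travel.

```bash
cat >> h.py <<'E'
def catches(img,c=None):
    c=c or cam("wrist");h=cv2.cvtColor(cv2.imread(img),cv2.COLOR_BGR2HSV);u=target(-15.6)[:,1]
    for nm,lo,hi in [("orange",(8,150,120),(20,255,255)),("blue",(105,150,100),(120,255,255))]:
        m=cv2.inRange(h,lo,hi);m[:180]=0;m[310:]=0;m[:,:180]=0;m[:,460:]=0
        k,l,st,cc=cv2.connectedComponentsWithStats(m);i=1+np.argmax(st[1:,4])
        x0,y0,w,hh,_=st[i];top=[onz(c,(x,y0+hh/2),.032) for x in (x0-.5,x0+w-.5)]
        print(nm,st[i],"edges along u mm",[round(float((t-[.478,-.0343,0])@u*1000),1) for t in top])
E
python3 - <<'E'
from h import *
d=np.load("w3.npz");catches("pics/wrist3.png",(d["K"],d["T"]));catches("pics/wrist_L1.png")
E
```

```text
orange [394 234  28  37 271] edges along u mm [36.0, 49.7]
blue [219 235  27  36 877] edges along u mm [-49.9, -36.7]
orange [404 226  26  36 643] edges along u mm [40.9, 55.1]
blue [220 236  27  36 910] edges along u mm [-51.9, -39.1]
```

The orange catch is out about 5.2 mm and the blue about 2.1 mm, both as expected. Next I'll let the left end back down, then lever the right end.

{"name": "drive_tool", "arguments": {
  "plan": [
    [[0.07, 0.06, 0, 0, 0, -1, 0], [0.07, 0.06, 0, 0, 0, -1, 0], [0.07, 0.06, 0, 0, 0, -1, 0], [0.07, 0.06, 0, 0, 0, -1, 0], [0.07, 0.06, 0, 0, 0, -1, 0]]
  ]
}}

```text
clock: 5.4
tcp_pos: [0.4784, -0.0355, 0.0479]
orientation: [0.702, 0.107, 0.699, -0.085]
wrist_force: [1.2, 2.5, 7.4]
finger_gap: 0.0284
```

{"name": "drive_tool", "arguments": {
  "plan": [
    [[0.06, 0.06, 0, 0, 0, -1, 0], [0.05, 0.05, 0, 0, 0, -0.8, 0], [0, 0, 0, 0, 0, 0, 0], [0, 0, 0, 0, 0, 0, 0], [0, 0, 0, 0, 0, 0, 0]]
  ]
}}

```text
clock: 5.82
tcp_pos: [0.4787, -0.0345, 0.0468]
orientation: [0.701, 0.096, 0.7, -0.096]
wrist_force: [1.1, 2.8, 5.9]
finger_gap: 0.0286
```

```bash
python3 - <<'E'
from h import *
rep()
E
```

```text
5.8167 F [1.1 2.8 5.9] M [ 0.33 -0.19  0.01] gap 0.0286
left [-0.   0.   0.2] mm (y,x,z)
right [-0.   0.   0.1] mm (y,x,z)
rot [ 0.01 -0.05  0.08]
```

{"name": "drive_tool", "arguments": {
  "plan": [
    [[-0.06, 0.06, 0, 0, 0, -1, 0], [-0.07, 0.06, 0, 0, 0, -1, 0], [-0.07, 0.06, 0, 0, 0, -1, 0], [-0.07, 0.06, 0, 0, 0, -1, 0], [0, 0, 0, 0, 0, 0, 0]]
  ]
}}

```text
clock: 6.23
tcp_pos: [0.4793, -0.0318, 0.0492]
orientation: [0.697, 0.071, 0.703, -0.12]
wrist_force: [1.0, 0.1, 4.1]
finger_gap: 0.0283
```

{"name": "drive_tool", "arguments": {
  "plan": [
    [[-0.07, 0.06, 0, 0, 0, -1, 0], [-0.07, 0.06, 0, 0, 0, -1, 0], [-0.05, 0.05, 0, 0, 0, -0.8, 0], [0, 0, 0, 0, 0, 0, 0], [0, 0, 0, 0, 0, 0, 0]]
  ]
}}

```text
clock: 6.65
tcp_pos: [0.4798, -0.0299, 0.051]
orientation: [0.694, 0.053, 0.705, -0.137]
wrist_force: [2.9, 1.4, 4.0]
finger_gap: 0.0285
```

```bash
python3 - <<'E'
from h import *
rep("R1");catches("pics/wrist_R1.png")
cv2.imwrite("pics/R1.png",cv2.resize(cv2.imread("pics/wrist_R1.png")[170:330,160:480],(640,320)))
E
```

```text
6.65 F [2.9 1.4 4. ] M [ 0.54 -0.54 -0.02] gap 0.0285
left [-0.1 -0.2 -0.2] mm (y,x,z)
right [ 0.5 -0.2  9.4] mm (y,x,z)
rot [-0.06 -0.04 -6.86]
orange [400 235  29  38 216] edges along u mm [41.8, 55.5]
blue [212 228  24  35 737] edges along u mm [-54.6, -41.6]
```

View pics/R1.png

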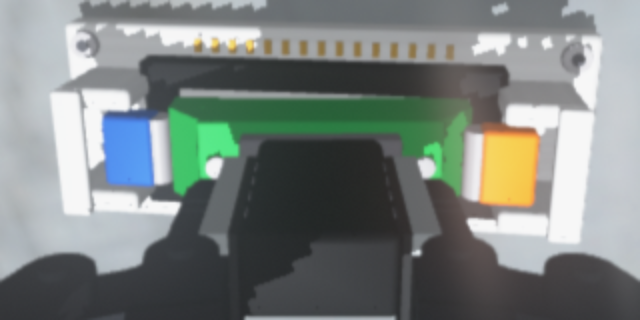

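The right end is up and the blue catch is at the bridge. Blue travel is about 4.8 mm and orange about 5.7 mm. I'll add a little more tilt for margin and hold.

{"name": "drive_tool", "arguments": {
  "plan": [
    [[-0.05, 0.05, 0, 0, 0, -0.8, 0], [0, 0, 0, 0, 0, 0, 0], [0, 0, 0, 0, 0, 0, 0], [0, 0, 0, 0, 0, 0, 0], [0, 0, 0, 0, 0, 0, 0]]
  ]
}}

```text
clock: 7.17
tcp_pos: [0.4799, -0.0294, 0.0514]
orientation: [0.693, 0.049, 0.705, -0.142]
wrist_force: [2.2, 2.6, 5.4]
finger_gap: 0.0287
```

```bash
python3 - <<'E'
from h import *
rep("R2");catches("pics/wrist_R2.png")
E
```

```text
7.1667 F [2.2 2.6 5.4] M [ 0.73 -0.53  0.05] gap 0.0287
left [-0.1 -0.2 -0.3] mm (y,x,z)
right [ 0.6 -0.2 10.4] mm (y,x,z)
rot [-0.02 -0.03 -7.64]
orange [400 235  29  38 215] edges along u mm [42.0, 55.7]
blue [213 228  24  34 725] edges along u mm [-54.4, -41.2]
```

{"name": "drive_tool", "arguments": {
  "plan": [
    [[0.07, -0.06, 0, 0, 0, 1, 0], [0.07, -0.06, 0, 0, 0, 1, 0], [0.07, -0.06, 0, 0, 0, 1, 0], [0.07, -0.06, 0, 0, 0, 1, 0], [0.07, -0.06, 0, 0, 0, 1, 0]]
  ]
}}

```text
clock: 7.68
tcp_pos: [0.479, -0.0328, 0.0483]
orientation: [0.698, 0.08, 0.702, -0.112]
wrist_force: [1.0, 1.3, 6.9]
finger_gap: 0.0285
```

{"name": "drive_tool", "arguments": {
  "plan": [
    [[0.07, -0.06, 0, 0, 0, 1, 0], [0.05, -0.05, 0, 0, 0, 0.8, 0], [0.04, -0.05, 0, 0, 0, 0.8, 0], [0, 0, 0, 0, 0, 0, 0], [0, 0, 0, 0, 0, 0, 0]]
  ]
}}

```text
clock: 8.1
tcp_pos: [0.4785, -0.0345, 0.0468]
orientation: [0.701, 0.096, 0.7, -0.096]
wrist_force: [2.9, 2.0, 5.8]
finger_gap: 0.0283
```

{"name": "drive_tool", "arguments": {
  "plan": [
    [[-0.2, 0, 0, 0, 0, 0, 0], [-0.2, 0, 0, 0, 0, 0, 0], [-0.2, 0, 0, 0, 0, 0, 0], [-0.2, 0, 0, 0, 0, 0, 0], [0, 0, 0, 0, 0, 0, 0]]
  ]
}}

```text
clock: 8.52
tcp_pos: [0.4769, -0.0341, 0.0531]
orientation: [0.7, 0.096, 0.702, -0.096]
wrist_force: [2.6, -0.6, -12.8]
finger_gap: 0.0284
```

```bash
python3 - <<'E'
from h import *
rep("U1");catches("pics/wrist_U1.png")
E
```

```text
8.5167 F [  2.6  -0.6 -12.8] M [-0.01 -0.61  0.13] gap 0.0284
left [-0.2 -1.9  6.4] mm (y,x,z)
right [-0.2 -1.9  6.4] mm (y,x,z)
rot [-0.01  0.17 -0.02]
orange [403 233  27  35 286] edges along u mm [41.8, 55.6]
blue [211 234  27  35 812] edges along u mm [-56.3, -42.5]
```

View pics/wrist_U1.png

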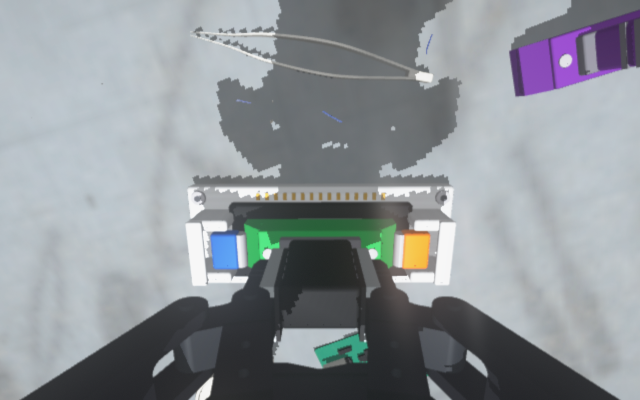

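Both catches are clear of the plug's shoulders (blue at (224,250), orange at (416,250)) and it is rising level. I'll keep lifting.

{"name": "drive_tool", "arguments": {
  "plan": [
    [[-0.4, 0, 0.05, 0, 0, 0, 0], [-0.6, 0, 0.05, 0, 0, 0, 0], [-0.6, 0, 0, 0, 0, 0, 0], [-0.6, 0, 0, 0, 0, 0, 0], [-0.6, 0, 0, 0, 0, 0, 0]]
  ]
}}

```text
clock: 9.03
tcp_pos: [0.4802, -0.035, 0.0844]
orientation: [0.701, 0.096, 0.7, -0.096]
wrist_force: [0.6, -0.0, -1.4]
finger_gap: 0.0286
```

{"name": "drive_tool", "arguments": {
  "plan": [
    [[-0.4, 0, 0, 0, 0, 0, 0], [0, 0, 0, 0, 0, 0, 0], [0, 0, 0, 0, 0, 0, 0], [0, 0, 0, 0, 0, 0, 0], [0, 0, 0, 0, 0, 0, 0]]
  ]
}}

```text
clock: 9.45
tcp_pos: [0.4789, -0.0346, 0.0861]
orientation: [0.7, 0.096, 0.701, -0.096]
wrist_force: [-0.0, -0.1, -1.8]
finger_gap: 0.0285
```

```bash
python3 - <<'E'
from h import *
rep("U2")
s=cv2.imread("pics/side_U2.png")[150:270,270:430]
cv2.imwrite("pics/U2s.png",cv2.resize(s,(800,600),interpolation=cv2.INTER_CUBIC))
E
```

```text
9.45 F [-0.  -0.1 -1.8] M [ 0.01 -0.01  0.03] gap 0.0285
left [-0.2  0.2 39.4] mm (y,x,z)
right [-0.2  0.2 39.4] mm (y,x,z)
rot [0.   0.04 0.  ]
```

View pics/U2s.png

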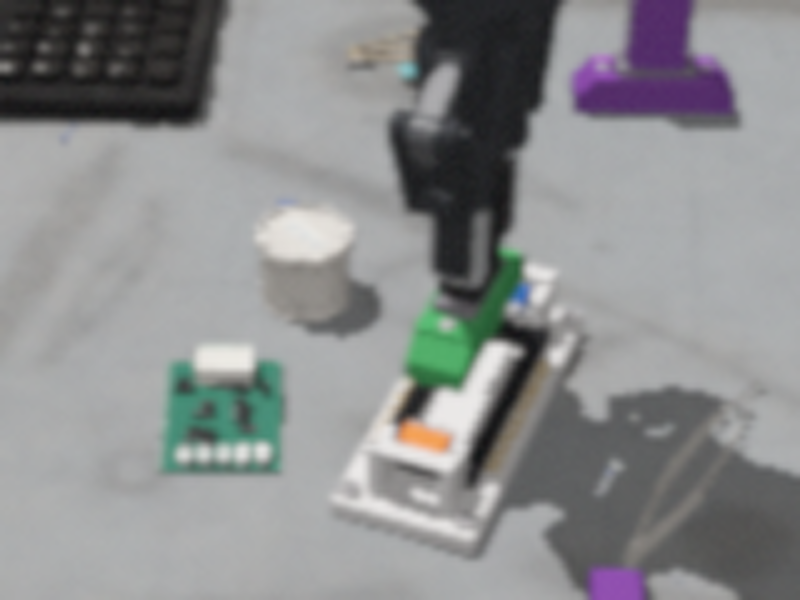

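View pics/wrist_U2.png

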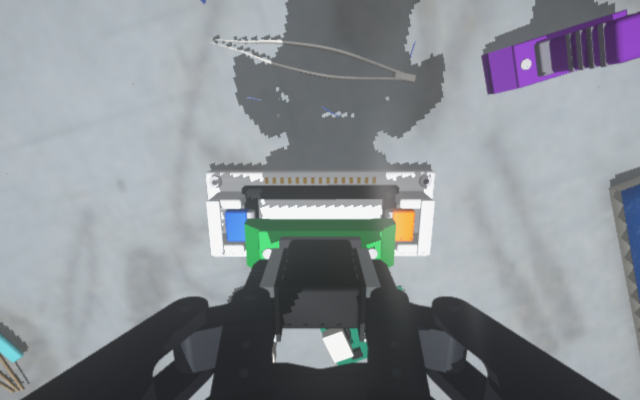

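The plug hangs free: it is level, about 39 mm above the pocket floor, and the wrist load of 1.8 N matches its own weight. The pocket shows empty at (320,208), and the tin, board and tweezers haven't moved. Handing in.

```bash
python3 - <<'E'
from h import *
print(np.abs(env.get_state()["qvel"]).max()); print(env.hand_in())
E
```

```text
0.0021065783926586925
the job is handed in; nothing more can be done
None
```

The green plug is out of its socket, and I handed the job in at about 9.6 s with the gripper still holding it over the socket. The hand-in reports no verdict, so the figures below are my own estimates. End heights come from the arm pose, taking the plug as rigid in the grip, and catch travel from the wrist camera.

| Step | Raised end | Seated end | Orange catch out | Blue catch out |
|---|---|---|---|---|
| Left end levered up | 9.4 mm | −0.2 mm | 5.2 mm | 2.1 mm |
| Right end levered up | 10.4 mm | −0.3 mm | 6 mm | 4.6 mm |

- **Grip:** I took the black stem across its 30 mm width, first at 80 N and then at 110 N for the levering and lift.
- **Lift:** Pulling straight up met about 13 N of resistance as the plug left the pocket.
- **Final state:** The plug hangs level (within 0.1°), about 39 mm above the pocket floor and within 2 mm of the socket's middle. The wrist load of 1.8 N matches the plug's own weight, so nothing else is touching it.
- **Bystanders:** The tin, board and tweezers look unmoved in the last pictures; I judged this by eye.

The thinnest margin was the blue catch at the second step: the camera put it 4.6 to 4.8 mm out, against the required 3.8 mm. No check failed. The small disagreements were a measured stem gap of 28.5 mm against the nominal 30 mm, and up to 1 mm between catch readings from different tilts.

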